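# Run the gap stylus along a cold-plate seam

### The arm

A 7-joint arm with a two-finger parallel gripper is mounted at the origin on the work surface. World frame = base frame: x ahead of the robot, y to its left, z up, the work surface at z = 0. Lengths are in m, angles in rad, forces in N, time in s.
With the tool pointing down it reaches from about 0.35 to 0.9 m from the base axis. Payload 8.1 kg.
Tool frame: the origin (TCP) lies between the finger pads, 19 mm behind the fingertips; this is the grasp point; z points along the fingers, x is the direction in which the jaws open and shut, and the axes are right-handed (so a half turn about z gives the same grasp; the last joint's range is limited). The gripper opens to 92 mm and grips with 3 to 60 N. Pads are 19 mm wide; open, the fingers measure 130 mm over their backs; the gripper's body (75 mm by 190 mm) begins 47 mm behind the grasp point.
Start: joints at [-1.439, 0.434, 0.025, 1.573, -0.012, 1.134, -0.075], TCP at [0.145, 0.608, 0.246] pointing down, gripper open.
Joint ranges: [-2.62, 2.62], [-0.44, 2.09], [-1.27, 1.32], [0.08, 2.57], [-1.32, 4.46], [0.12, 2], [-2.74, 2.74]. Speed limits (rad/s): [2.22, 2.22, 3.01, 3.01, 3.14, 3.14, 3.14].

### API

Orientations are given as a rotation vector (axis times angle).
In Python, from cell import arm gives the robot as it stands.
- The arm moves only by the shell command python3 -m pendant 'ROWS' [FORCE]. ROWS is JSON, a list of rows, each an object with "dp": the shift along the tool's x, y, z in m, a list of three; "rotation": the turn, a rotation vector about the tool's x, y, z in rad, a list of three; "fingers": the closure, from -1 (fully open) to 1 (shut). In form: [{"dp": [x, y, z], "rotation": [rx, ry, rz], "fingers": fingers}, ...]. A call has 1 to 20 rows; each row is the pose to reach, as a shift and turn from the pose measured when the call began, along the tool's axes at that moment; what a row does not reach only later rows make up. A row lasts 1/8 s, in which the tool goes at most 62.5 mm and 10.7 degrees, less where a joint would pass 70% of its speed; a pose out of reach is approached as far as the arm can. A call with a gripper value outside its range is refused whole. The fingers move at their own pace and stop on an object; FORCE is the grip in N (left out, the last holds). Time passes only in rows, so rows that repeat a pose let the fingers close. It gives the time, the measured TCP pose, the force and the opening at its end, in the units of the state.
- arm.observe(): the state, without advancing time (a new reading comes with each control period).
- arm.get_image(name): name is "scene" or "top" or "wrist"; returns the picture (480x640x3 uint8, blue, green, red); there is no depth.
- arm.camera_params(name): a dict with "camera_matrix" (3x3 intrinsics, pixels), "k1" (the pictures are not rectified: a ray, as slopes to the right and down, at radius r is drawn at 1 + k1 r^2 times it, then the intrinsics apply), "rvec" (rotation vector, rad) and "tvec" (3), from world to camera coordinates, as OpenCV has them. Camera axes: x right, y down, z forward; pixel columns grow to the right and rows downward; lengths in m; the calibration is good to about 2 mm. A picture is of the moment at which its call begins: read the wrist's pose just before it. camera_params takes no time and is no camera call; for the wrist camera it gives the pose at the moment of the call.
- arm.sign_off(): hands the job in, once; it reports no verdict.
The state is a dict: "clock": time; "joints": joint angles; "dq": joint speeds; "joint_efforts": joint torques, N m; "position": TCP position; "ee_rot": TCP orientation; "force": force on the tool from outside, world axes, zero at the start; "ft_torque": the same for the moment, N m; "width": opening from 0.0 (shut) to 1.0 (fully open).
Only numpy, scipy, OpenCV 4.12 (cv2) and the standard library are available. Lean on these libraries where they do the work, as an engineer would, in place of code of your own. Each camera call takes 0.05 s, during which the arm holds its last target.

### The job

Check the seam between the two aluminium plates with the gap stylus: lift the stylus out of its dock, stand it in the open rest, let go, and take it again across the other pair of handle faces. Then lower its blade fully into the seam at the open end and guide it slowly (no faster than 5 cm/s) along the seam, without lifting it, right up to the stop at the far end; leave it standing there with its blade down in the seam, and let go. Do not disturb anything else on the bench.

Things in the scene. Friction and masses are not known exactly. Their poses are not given: they have to be found in the camera images.
- stylus: Gap stylus, about 0.12 kg, upright in the dock: square black handle 26 x 26 mm, steel shoulder of the same outline under it, thin steel blade below. Blade 24 mm long (own x), 5 mm thick (own y). Origin: middle of the blade's lower edge; own z up: blade 0-16 mm, shoulder underside at 16, handle 22-80 mm (top). A thin rib on top runs along the blade. A half turn about z makes no difference.
- stylus_grip (a point): Middle of the stylus's handle, on its axis, 56 mm above its origin: a good height for the TCP when gripping. All four faces are 26 mm apart.
- dock: Fixed aluminium plinth 60 x 60 x 26 mm; slot along own x, 10 mm wide, 20 mm deep, open-ended; the stylus stands in it lengthwise, shoulder on the plinth. Two upright cheeks (5 mm thick, 24 mm wide in y, tops 94 mm above the table) have their inner faces at own x = +-16 mm, so the handle can be gripped only across own y. Origin: centre of underside, on the table; z up.
- rest: Fixed open rest: the same 60 x 60 x 26 mm aluminium plinth with the same slot along own x (10 mm wide, 20 mm deep, open-ended), but no cheeks: the handle can be gripped from any side. Origin: centre of underside, on the table; z up. Dock and rest stand on either side of the carrier; which is left and which right varies.
- rest_slot (a point): Centre of the rest's slot at the level of the plinth's top, 26 mm above the table. The standing stylus, shoulder on the plinth and blade along the slot, has its origin 16 mm below this point.
- carrier: Fixed green board 190 x 160 x 12 mm with two aluminium plates, tops 32 mm above the table, parted by a straight seam along own x at own y = 0: 9 mm wide, 20 mm deep, so the blade enters only lengthwise. Open end at own x = -85 mm (towards the robot); a dark stop closes the far end, its face at +73 mm, its top level with the plates. Origin: centre of underside, on the table; z up.
- corridor (a point): On the carrier, above the seam's middle, 96 mm above the table: top of the corridor, 42 mm wide, between upright green cards and copper fins (64 mm tall above the plates, own x -70 to +80 mm). In it the handle can be held only with the fingers closing along the seam. Beyond both ends it is open.
- seam_start (a point): On the seam's middle line, level with the plates' tops (32 mm above the table), 20 mm inside the open end: the stylus's axis goes here when its blade is lowered in. With the shoulder on the plates its origin is 16 mm below this level.
- seam_end (a point): On the seam's middle line, level with the plates' tops, 126 mm from seam_start: the stylus's axis is here when the blade's front end touches the stop.
- screwdriver: Bystander: a screwdriver with a black handle, 180 mm long, lying to one side. Origin: within its length.
- module: Bystander: a loose green memory board, 133 x 30 x 6 mm, lying flat between the base and the carrier. Origin: centre of its underside.
- chip: Bystander: a small square chip on a green board, 40 x 40 x 9 mm, lying flat. Origin: centre of its underside.
- heatsink: Bystander: a small plain aluminium finned heat sink, 44 x 44 x 26 mm. Origin: centre of its underside.
- jar: Bystander: a white screw-top jar, 56 mm across, 75 mm tall. Origin: centre of its underside.
- fan: Bystander: a square black fan, 60 x 60 x 27 mm, lying flat. Origin: centre of its underside.
- tray: Bystander: a small open grey tray, 90 x 60 x 30 mm. Origin: centre of its underside.
Things that resemble listed ones, but are neither listed nor needed, are in the scene too. Leave any pink or turquoise look-alike of the carrier alone.

How it is judged:
By the outcome, as a careful person would: the job done as asked, in the order asked, and still so for the second after the job is handed in, with the robot touching nothing.
It also fails if it takes over 72 s, if anything falls off the work surface, if the arm or the gripper's body presses on something with over 40 N, if the wrist force passes 120 N, or if a joint passes its speed limit or range.

## Working session

There is one attempt and no reset: what is moved stays moved. The work goes in short steps, Python scripts to look and compute and a shell command to move; the robot and the scene stay as the last step left them, time stands still between calls to the robot, and variables do not carry over. Pictures are saved under pics/ and viewed, and the job is handed in when it is done.

```bash
ls; mkdir -p pics; python3 - <<'E'
from cell import arm
import cv2
s=arm.observe()
for k,v in s.items(): print(k,v)
for n in("scene","top","wrist"):
    p=arm.camera_params(n);print(n,p)
    cv2.imwrite(f"pics/{n}0.png",arm.get_image(n))
E
```

```text
pics
clock 0.0
joints [-1.43861075  0.43519725  0.02497654  1.57410282 -0.01158206  1.13399077
 -0.07511099]
dq [ 5.97425427e-04 -3.75525945e-04  4.71434251e-04 -8.74729063e-04
  1.30895439e-03 -2.94830540e-03  1.45652096e-05]
joint_efforts [ 1.17024116e-03 -6.67852736e+01  9.85310376e-01 -3.14451706e+01
 -6.04845048e-02  4.26900527e-02  1.35346754e-04]
position [0.14534513 0.60736882 0.24475877]
ee_rot [ 2.46555967e+00  1.94520491e+00 -1.75108715e-03]
force [0.57628249 0.09136656 0.10361785]
ft_torque [ 0.02996283 -0.01882164  0.00107417]
width 0.998279534108456
scene {'camera_matrix': array([[433.29395763,   0.        , 316.74497201],
       [  0.        , 433.29395763, 237.04290141],
       [  0.        ,   0.        ,   1.        ]]), 'k1': -0.06847499976300733, 'rvec': array([ 1.40825978,  1.93205997, -1.01669626]), 'tvec': array([ 0.12819425, -0.15643033,  1.36332331])}
top {'camera_matrix': array([[455.77882656,   0.        , 315.54023132],
       [  0.        , 455.77882656, 229.6394553 ],
       [  0.        ,   0.        ,   1.        ]]), 'k1': 0.004186957405190337, 'rvec': array([ 2.14584496, -2.12110909,  0.23226352]), 'tvec': array([-0.02847098,  0.43803928,  1.03274281])}
wrist {'camera_matrix': array([[390.78872225,   0.        , 320.38139594],
       [  0.        , 390.78872225, 245.29285169],
       [  0.        ,   0.        ,   1.        ]]), 'k1': -0.02808606623642245, 'rvec': array([-2.26198602, -1.78436614, -0.28092954]), 'tvec': array([-0.62370865, -0.03879861,  0.39075497])}
```

View pics/scene0.png

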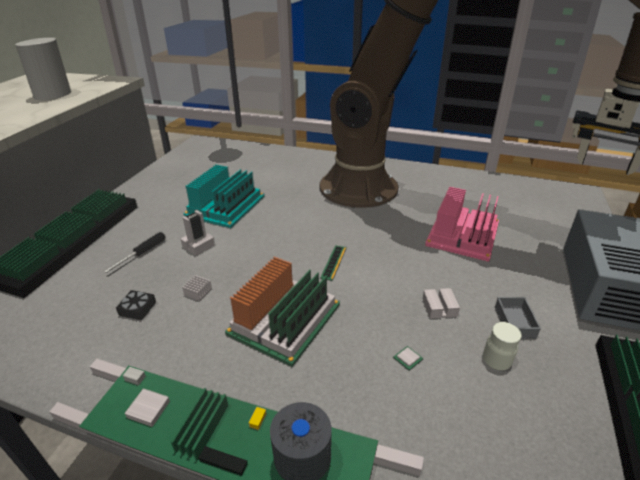

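View pics/top0.png

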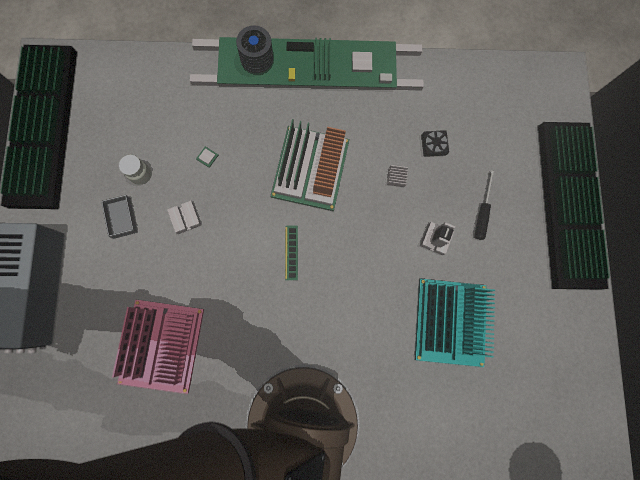

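View pics/wrist0.png

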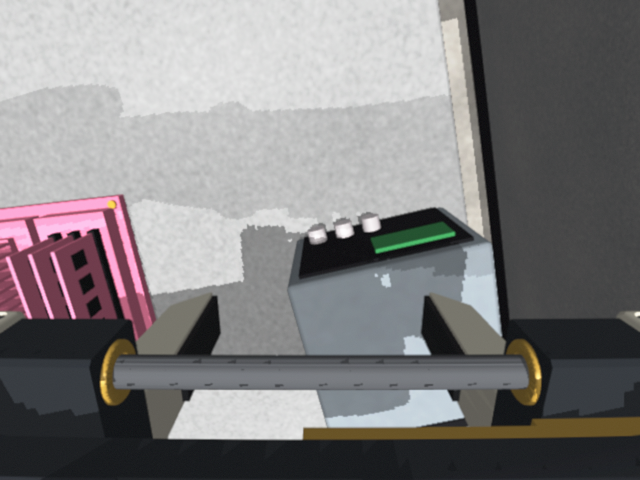

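The scene and top views show the dock with the stylus at top px (438,237), on the robot's right. The rest is at (184,216), on its left, and the carrier is around (311,165). I'll enlarge these three.

```bash
cat > h.py <<'E'
import numpy as np, cv2
from cell import arm
def pix2plane(p,uv,z):
    K=p["camera_matrix"];k=np.array([p["k1"],0,0,0,0.])
    uv=np.atleast_2d(np.array(uv,float))
    n=cv2.undistortPoints(uv[:,None],K,k)[:,0]
    R=cv2.Rodrigues(p["rvec"])[0];c=-R.T@p["tvec"]
    d=np.c_[n,np.ones(len(n))]@R
    return c+d*((z-c[2])/d[:,2])[:,None]
def proj(p,X):
    return cv2.projectPoints(np.atleast_2d(np.array(X,float)),p["rvec"],p["tvec"],p["camera_matrix"],np.array([p["k1"],0,0,0,0.]))[0][:,0]
E
python3 - <<'E'
import cv2,numpy as np
im=cv2.imread('pics/top0.png')
def c(u,v,w,h,s,n):
    cv2.imwrite('pics/'+n,cv2.resize(im[v:v+h,u:u+w],None,fx=s,fy=s,interpolation=cv2.INTER_NEAREST))
a=cv2.resize(im[190:250,155:215],None,fx=6.6,fy=6.6,interpolation=cv2.INTER_CUBIC)
b=cv2.resize(im[207:267,408:468],None,fx=6.6,fy=6.6,interpolation=cv2.INTER_CUBIC)
cv2.imwrite('pics/c1.png',np.hstack([a,b]))
cv2.imwrite('pics/c2.png',cv2.resize(im[112:217,260:360],None,fx=5.6,fy=5.6,interpolation=cv2.INTER_CUBIC))
E
```

```text
(no output)
```

View pics/c1.png

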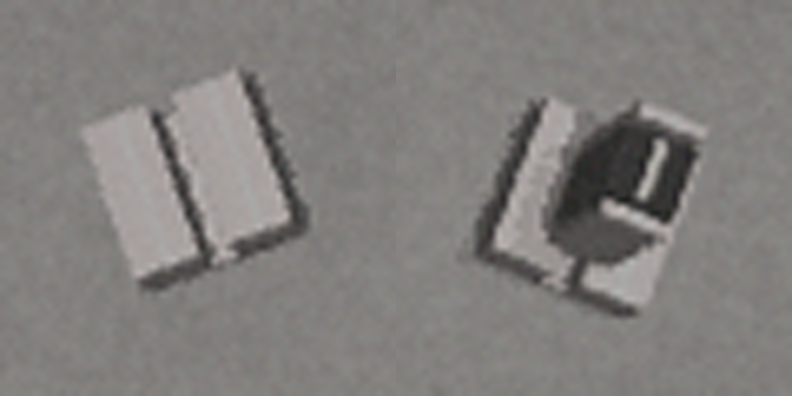

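View pics/c2.png

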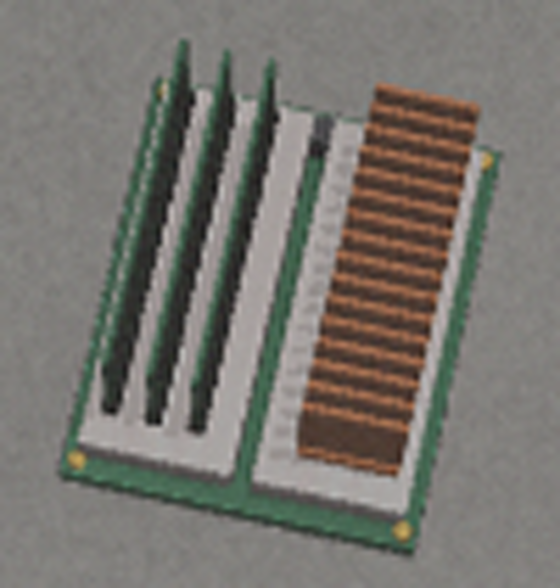

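```bash
python3 - <<'E'
from h import *
p=arm.camera_params("top")
f=lambda pts,o,s,z: pix2plane(p,[(x/s+o[0]-.5+.5/s,y/s+o[1]-.5+.5/s) for x,y in pts],z)[:,:2].round(4)
r=f([(80,130),(240,70),(292,222),(138,280)],(155,190),6.6,.026);print("rest",r.tolist(),r.mean(0))
d=r[1]-r[2]+r[0]-r[3];print(np.degrees(np.arctan2(d[1],d[0])))
d=f([(149,97),(91,245),(249,307)],(408,207),6.6,.026);print("dock",d.tolist(),(d[0]+d[2])/2);e=d[0]-d[1];print(np.degrees(np.arctan2(e[1],e[0])))
d=f([(657-396,142),(650-396,195)],(408,207),6.6,.091);print("rib",d.tolist())
d=f([(62,472),(412,548),(497,155),(158,82)],(260,112),5.6,.012);print("car",d.tolist(),d.mean(0));
e=d[2]-d[1]+d[3]-d[0];print(np.degrees(np.arctan2(e[1],e[0])))
d=f([(245,478),(320,118),],(260,112),5.6,.032);print("seam",d.tolist());e=d[1]-d[0];print(np.degrees(np.arctan2(e[1],e[0])))
s=arm.observe();print(cv2.Rodrigues(s["ee_rot"])[0].round(3))
w=arm.camera_params("wrist");R=cv2.Rodrigues(w["rvec"])[0];print("wcam",-R.T@w["tvec"],s["position"],R.round(3))
E
```

```text
rest [[0.486, 0.3328], [0.5093, 0.2766], [0.4531, 0.2546], [0.431, 0.3082]] [0.46985 0.29305]
22.736839708602982
dock [[0.466, -0.301], [0.4108, -0.2777], [0.3888, -0.3344]] [ 0.4274 -0.3177]
-22.88467857947456
rib [[0.4368, -0.3207], [0.4182, -0.3174]]
car [[0.5269, 0.0867], [0.4951, -0.0669], [0.6779, -0.105], [0.7097, 0.0484]] [ 0.6024 -0.0092]
-11.803330686997288
seam [[0.5202, 0.0065], [0.6855, -0.0244]]
-10.58826033161878
[[ 0.233  0.973 -0.   ]
 [ 0.973 -0.233 -0.001]
 [-0.001  0.    -1.   ]]
wcam [0.06401032 0.62656478 0.38296166] [0.1453255  0.60748245 0.24491843] [[ 0.233  0.972 -0.001]
 [ 0.925 -0.221  0.309]
 [ 0.3   -0.073 -0.951]]
```

```bash
python3 -m pendant '[{"dp":[-0.33,0.36,0],"rotation":[0,0,0],"fingers":-1},{"dp":[-0.33,0.36,0],"rotation":[0,0,0],"fingers":-1},{"dp":[-0.33,0.36,0],"rotation":[0,0,0],"fingers":-1},{"dp":[-0.33,0.36,0],"rotation":[0,0,0],"fingers":-1},{"dp":[-0.33,0.36,0],"rotation":[0,0,0],"fingers":-1},{"dp":[-0.33,0.36,0],"rotation":[0,0,0],"fingers":-1},{"dp":[-0.33,0.36,0],"rotation":[0,0,0],"fingers":-1},{"dp":[-0.33,0.36,0],"rotation":[0,0,0],"fingers":-1},{"dp":[-0.834,0.49,0.035],"rotation":[0,0,0.164],"fingers":-1},{"dp":[-0.834,0.49,0.035],"rotation":[0,0,0.164],"fingers":-1},{"dp":[-0.834,0.49,0.035],"rotation":[0,0,0.164],"fingers":-1},{"dp":[-0.834,0.49,0.035],"rotation":[0,0,0.164],"fingers":-1},{"dp":[-0.834,0.49,0.035],"rotation":[0,0,0.164],"fingers":-1},{"dp":[-0.834,0.49,0.035],"rotation":[0,0,0.164],"fingers":-1},{"dp":[-0.834,0.49,0.035],"rotation":[0,0,0.164],"fingers":-1},{"dp":[-0.834,0.49,0.035],"rotation":[0,0,0.164],"fingers":-1},{"dp":[-0.834,0.49,0.035],"rotation":[0,0,0.164],"fingers":-1},{"dp":[-0.834,0.49,0.035],"rotation":[0,0,0.164],"fingers":-1},{"dp":[-0.834,0.49,0.035],"rotation":[0,0,0.164],"fingers":-1},{"dp":[-0.834,0.49,0.035],"rotation":[0,0,0.164],"fingers":-1}]'
python3 - <<'E'
from h import *
import pickle
s=arm.observe();w=arm.camera_params("wrist");im=arm.get_image("wrist")
cv2.imwrite("pics/w1.png",im);pickle.dump((s,w),open("w1.pkl","wb"))
print(s["clock"],s["joints"].round(2) if hasattr(s["joints"],'round') else s["joints"],s["position"],cv2.Rodrigues(s["ee_rot"])[0].round(3))
E
```

```text
clock: 2.65
position: [0.4283, -0.3162, 0.211]
ee_rot: [2.615, 1.74, -0.0]
force: [-0.0, 0.8, -0.1]
width: 0.997
2.65 [ 0.07  0.35  0.62  1.88 -0.24  0.98  1.97] [ 0.42827351 -0.31615467  0.21103264] [[ 0.386  0.922  0.   ]
 [ 0.922 -0.386 -0.   ]
 [-0.     0.    -1.   ]]
```

View pics/w1.png

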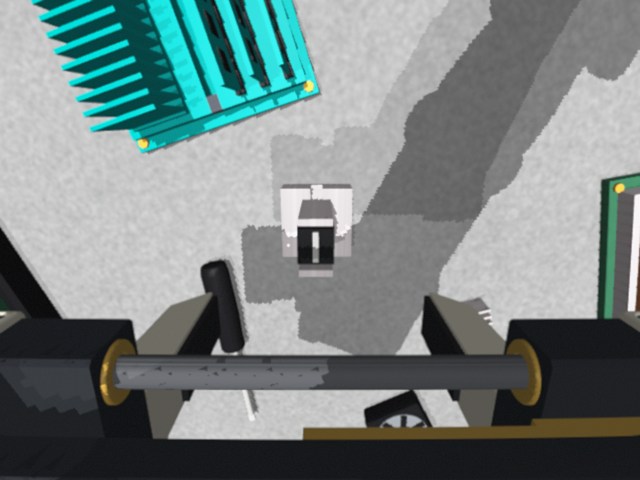

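```bash
python3 - <<'E'
import cv2
im=cv2.imread('pics/w1.png')
cv2.imwrite('pics/w1c.png',cv2.resize(im[175:285,265:370],None,fx=5,fy=5,interpolation=cv2.INTER_CUBIC))
E
```

```text
(no output)
```

View pics/w1c.png

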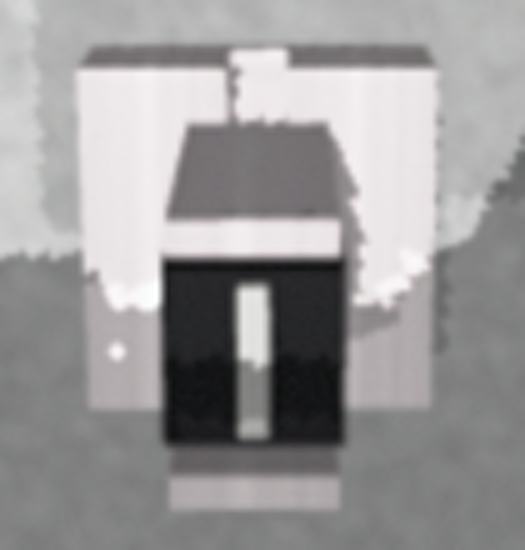

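```bash
python3 - <<'E'
from h import *
import pickle
s,p=pickle.load(open("w1.pkl","rb"))
f=lambda pts,z: pix2plane(p,[(x/5+265-.4,y/5+175-.4) for x,y in pts],z)
R=cv2.Rodrigues(s["ee_rot"])[0]
def show(n,X):
    print(n,X[:,:2].round(4).tolist(),"mean",X.mean(0).round(4),"tool",((X.mean(0)-s["position"])@R).round(4))
h=f([(164,262),(343,262),(343,442),(164,442)],.09);show("handle",h)
rb=f([(253,284),(255,440)],.0905);show("rib",rb);e=rb[0]-rb[1];print(np.degrees(np.arctan2(e[1],e[0])))
c=f([(163,218),(341,218),(340,510),(169,510)],.094);show("cheek",c)
pl=f([(78,68),(437,68),(432,410),(88,410)],.026);show("plinth",pl)
for X in(h,c,pl):
    e=X[0]-X[3]+X[1]-X[2];e2=X[0]-X[1]+X[3]-X[2];print(np.degrees([np.arctan2(e[1],e[0]),np.arctan2(e2[1],e2[0])]),np.linalg.norm(e)/2,np.linalg.norm(e2)/2)
print(np.degrees(np.arctan2(R[1,:2],R[0,:2])))
E
```

```text
handle [[0.4103, -0.3263], [0.4198, -0.3036], [0.4443, -0.3136], [0.4345, -0.3369]] mean [ 0.4272 -0.3201  0.09  ] tool [-0.004   0.0005  0.121 ]
rib [[0.4178, -0.3162], [0.439, -0.3248]] mean [ 0.4284 -0.3205  0.0905] tool [-0.0039  0.0018  0.1205]
157.7229401357543
cheek [[0.4038, -0.3233], [0.413, -0.3012], [0.4521, -0.3174], [0.4428, -0.3396]] mean [ 0.4279 -0.3204  0.094 ] tool [-0.004   0.0013  0.117 ]
plinth [[0.3889, -0.3364], [0.412, -0.2814], [0.4678, -0.3041], [0.4444, -0.3598]] mean [ 0.4283 -0.3204  0.026 ] tool [-0.0039  0.0016  0.185 ]
[ 157.02086711 -112.74794778] 0.02637293898803996 0.02495098368714748
[ 157.48421732 -112.74777719] 0.04231022598644111 0.02399536406030507
[ 157.47632009 -112.75027254] 0.06027660761653876 0.059997476512766386
[ 67.27152187 -22.72847394]
```

```bash
python3 -m pendant '[{"dp":[-0.004,0.0015,0.03],"rotation":[0,0,-0.003],"fingers":-0.3},{"dp":[-0.004,0.0015,0.06],"rotation":[0,0,-0.003],"fingers":-0.3},{"dp":[-0.004,0.0015,0.1],"rotation":[0,0,-0.003],"fingers":-0.3},{"dp":[-0.004,0.0015,0.125],"rotation":[0,0,-0.003],"fingers":-0.3},{"dp":[-0.004,0.0015,0.145],"rotation":[0,0,-0.003],"fingers":-0.3},{"dp":[-0.004,0.0015,0.145],"rotation":[0,0,-0.003],"fingers":-0.3},{"dp":[-0.004,0.0015,0.145],"rotation":[0,0,-0.003],"fingers":0.5},{"dp":[-0.004,0.0015,0.145],"rotation":[0,0,-0.003],"fingers":1},{"dp":[-0.004,0.0015,0.145],"rotation":[0,0,-0.003],"fingers":1},{"dp":[-0.004,0.0015,0.145],"rotation":[0,0,-0.003],"fingers":1},{"dp":[-0.004,0.0015,0.145],"rotation":[0,0,-0.003],"fingers":1},{"dp":[-0.004,0.0015,0.145],"rotation":[0,0,-0.003],"fingers":1}]' 30
```

```text
clock: 4.2
position: [0.4283, -0.3207, 0.0664]
ee_rot: [2.612, 1.743, 0.001]
force: [-0.2, 1.6, 5.5]
width: 0.286
```

```bash
python3 -m pendant '[{"dp":[0,0,-0.01],"rotation":[0,0,0],"fingers":1},{"dp":[0,0,-0.025],"rotation":[0,0,0],"fingers":1},{"dp":[0,0,-0.05],"rotation":[0,0,0],"fingers":1},{"dp":[0,0,-0.08],"rotation":[0,0,0],"fingers":1},{"dp":[0,0,-0.12],"rotation":[0,0,0],"fingers":1},{"dp":[0,0,-0.15],"rotation":[0,0,0],"fingers":1},{"dp":[0,0,-0.15],"rotation":[0,0,0],"fingers":1}]'
python3 - <<'E'
from h import *
import pickle
s=arm.observe();w=arm.camera_params("wrist");im=arm.get_image("wrist")
cv2.imwrite("pics/w2.png",im);pickle.dump((s,w),open("w2.pkl","wb"))
print(s["position"],s["width"],s["force"],s["joints"],np.degrees(np.arctan2(*cv2.Rodrigues(s["ee_rot"])[0][1::-1,:2])))
E
```

```text
clock: 5.08
position: [0.4291, -0.3216, 0.2193]
ee_rot: [2.609, 1.741, 0.004]
force: [0.4, -0.0, -2.1]
width: 0.278
[ 0.4291342  -0.32164481  0.21932948] 0.27829704046205705 [ 0.37116186 -0.01412842 -2.07364334] [ 0.06722405  0.34513215  0.63061623  1.8668434  -0.24073692  0.99969268
  1.97668539] [ 67.42222561 -22.57761551]
```

View pics/w2.png

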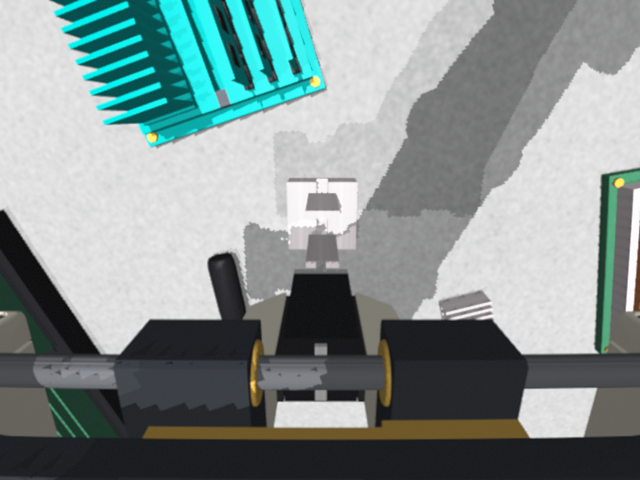

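```bash
python3 -m pendant '[{"dp":[0.03,-0.01,0],"rotation":[0,0,-0.05],"fingers":1},{"dp":[0.08,-0.02,0],"rotation":[0,0,-0.1],"fingers":1},{"dp":[0.13,-0.033,0],"rotation":[0,0,-0.2],"fingers":1},{"dp":[0.185,-0.048,0],"rotation":[0,0,-0.3],"fingers":1},{"dp":[0.24,-0.063,0],"rotation":[0,0,-0.4],"fingers":1},{"dp":[0.295,-0.077,0],"rotation":[0,0,-0.5],"fingers":1},{"dp":[0.35,-0.092,0],"rotation":[0,0,-0.6],"fingers":1},{"dp":[0.405,-0.107,0],"rotation":[0,0,-0.7],"fingers":1},{"dp":[0.46,-0.121,0],"rotation":[0,0,-0.75],"fingers":1},{"dp":[0.515,-0.135,0],"rotation":[0,0,-0.79],"fingers":1},{"dp":[0.565,-0.149,0],"rotation":[0,0,-0.79],"fingers":1},{"dp":[0.6,-0.158,0],"rotation":[0,0,-0.79],"fingers":1},{"dp":[0.619,-0.163,0],"rotation":[0,0,-0.79],"fingers":1},{"dp":[0.619,-0.163,0],"rotation":[0,0,-0.79],"fingers":1},{"dp":[0.619,-0.163,0],"rotation":[0,0,-0.79],"fingers":1},{"dp":[0.619,-0.163,0],"rotation":[0,0,-0.79],"fingers":1}]'
python3 - <<'E'
from h import *
import pickle
s=arm.observe();w=arm.camera_params("wrist");im=arm.get_image("wrist")
cv2.imwrite("pics/w3.png",im);pickle.dump((s,w),open("w3.pkl","wb"))
print(s["position"],s["width"],s["force"],s["joints"],np.degrees(np.arctan2(*cv2.Rodrigues(s["ee_rot"])[0][1::-1,:2])))
E
```

```text
clock: 7.12
position: [0.5158, 0.3115, 0.2173]
ee_rot: [1.742, 2.61, 0.0]
force: [0.3, -0.5, -1.5]
width: 0.279
[0.51582274 0.31145914 0.21726706] 0.27921265160407277 [ 0.32473329 -0.50297509 -1.53418324] [-0.80097992  0.42304025  0.23631365  1.68293537 -0.10747698  1.0470418
  1.43368712] [112.57170881  22.57205934]
```

View pics/w3.png

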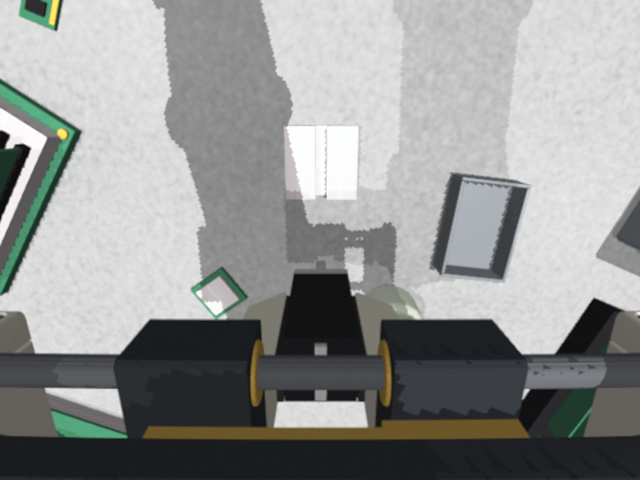

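```bash
python3 - <<'E'
import cv2,numpy as np
im=cv2.imread('pics/w3.png')
a=cv2.resize(im[115:215,270:370],None,fx=4,fy=4,interpolation=cv2.INTER_CUBIC)
b=cv2.resize(im[240:340,270:370],None,fx=4,fy=4,interpolation=cv2.INTER_CUBIC)
b=np.clip(b.astype(float)*2,0,255).astype(np.uint8)
cv2.imwrite('pics/w3c.png',np.hstack([a,b]))
E
```

```text
(no output)
```

View pics/w3c.png

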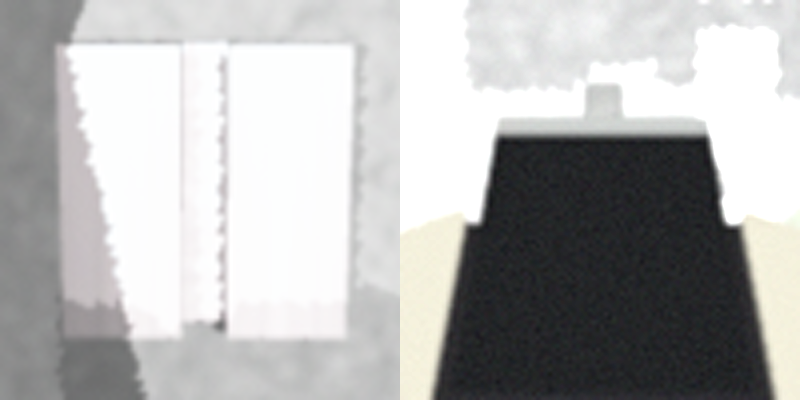

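```bash
python3 - <<'E'
from h import *
import pickle
s,p=pickle.load(open("w3.pkl","rb"))
R=cv2.Rodrigues(s["ee_rot"])[0]
f=lambda pts,o,z: pix2plane(p,[(x/4+o[0]-.4,y/4+o[1]-.4) for x,y in pts],z)
def show(n,X): print(n,X[:,:2].round(4).tolist(),"mean",X.mean(0).round(4),"tool",((X.mean(0)-s["position"])@R).round(4))
pl=f([(57,45),(353,45),(346,337),(64,337)],(270,115),.026);show("plinth",pl)
X=pl;e=X[3]-X[0]+X[2]-X[1];e2=X[0]-X[1]+X[3]-X[2];print(np.degrees([np.arctan2(e[1],e[0]),np.arctan2(e2[1],e2[0])]),np.linalg.norm(e)/2,np.linalg.norm(e2)/2)
sl=f([(183,50),(226,50),(226,330),(183,330)],(270,115),.026);show("slot",sl)
z=s["position"][2]
show("bladefront",f([(186,85),(221,85)],(270,240),z-.056))
show("should",f([(99,118),(308,118)],(270,240),z-.040))
show("handlebot",f([(99,136),(308,136)],(270,240),z-.034))
E
```

```text
plinth [[0.4555, 0.253], [0.4325, 0.3082], [0.4876, 0.3313], [0.5108, 0.2758]] mean [0.4716 0.2921 0.026 ] tool [-0.0004 -0.0487  0.1912]
[ 22.57611854 -67.42364034] 0.059795760272458566 0.059967675628904475
slot [[0.4466, 0.2769], [0.4433, 0.2849], [0.4961, 0.3071], [0.4996, 0.2987]] mean [0.4714 0.2919 0.026 ] tool [-0.0005 -0.0489  0.1912]
bladefront [[0.5057, 0.3039], [0.504, 0.3081]] mean [0.5048 0.306  0.1613] tool [-0.0007 -0.0124  0.056 ]
should [[0.5082, 0.2936], [0.4984, 0.3172]] mean [0.5033 0.3054 0.1773] tool [-0.0007 -0.014   0.04  ]
handlebot [[0.508, 0.294], [0.4985, 0.3168]] mean [0.5032 0.3054 0.1833] tool [-0.0007 -0.014   0.034 ]
```

```bash
python3 -m pendant '[{"dp":[0,-0.03,0.0],"rotation":[0,0,0],"fingers":1},{"dp":[0,-0.0485,0.02],"rotation":[0,0,0],"fingers":1},{"dp":[0,-0.0485,0.06],"rotation":[0,0,0],"fingers":1},{"dp":[0,-0.0485,0.1],"rotation":[0,0,0],"fingers":1},{"dp":[0,-0.0485,0.12],"rotation":[0,0,0],"fingers":1},{"dp":[0,-0.0485,0.125],"rotation":[0,0,0],"fingers":1},{"dp":[0,-0.0485,0.125],"rotation":[0,0,0],"fingers":1}]'
python3 - <<'E'
from h import *
import pickle
s=arm.observe();w=arm.camera_params("wrist");im=arm.get_image("wrist")
cv2.imwrite("pics/w4.png",im);pickle.dump((s,w),open("w4.pkl","wb"))
R=cv2.Rodrigues(s["ee_rot"])[0]
d=(np.array([.4715,.2920,.066])-s["position"])@R
print(s["position"],s["width"],s["force"],d,np.degrees(np.arctan2(R[1,:2],R[0,:2])))
E
```

```text
clock: 8.05
position: [0.4718, 0.2928, 0.0927]
ee_rot: [1.742, 2.61, 0.001]
force: [-1.5, -0.5, -0.7]
width: 0.285
[0.47179824 0.29278063 0.09274574] 0.28535062965817143 [-1.50570626 -0.5312196  -0.72683036] [-0.00053577 -0.00065104  0.02674551] [112.56049628  22.56092735]
```

View pics/w4.png

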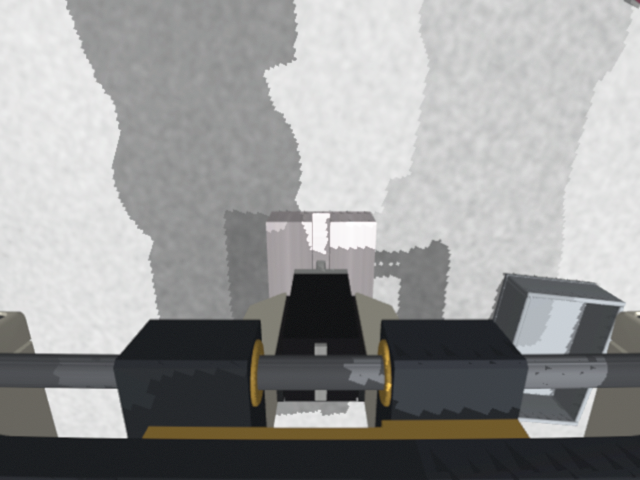

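The blade (px 320,265) lines up with the slot (px 320,230), so I'll lower it in.

```bash
python3 -m pendant '[{"dp":[0,0,0.008],"rotation":[0,0,0],"fingers":1},{"dp":[0,0,0.014],"rotation":[0,0,0],"fingers":1},{"dp":[0,0,0.019],"rotation":[0,0,0],"fingers":1},{"dp":[0,0,0.023],"rotation":[0,0,0],"fingers":1},{"dp":[0,0,0.026],"rotation":[0,0,0],"fingers":1},{"dp":[0,0,0.0265],"rotation":[0,0,0],"fingers":1},{"dp":[0,0,0.0265],"rotation":[0,0,0],"fingers":1}]'
```

```text
clock: 8.98
position: [0.4722, 0.2931, 0.0667]
ee_rot: [1.742, 2.61, 0.003]
force: [-0.7, -0.1, -1.6]
width: 0.282
```

```bash
python3 -m pendant '[{"dp":[0,0,0.001],"rotation":[0,0,0],"fingers":1},{"dp":[0,0,0.002],"rotation":[0,0,0],"fingers":1},{"dp":[0,0,0.002],"rotation":[0,0,0],"fingers":1}]'
```

```text
clock: 9.35
position: [0.4724, 0.2932, 0.0664]
ee_rot: [1.742, 2.61, 0.004]
force: [-5.7, -2.8, 19.5]
width: 0.283
```

```bash
python3 -m pendant '[{"dp":[0,0,0],"rotation":[0,0,0],"fingers":1},{"dp":[0,0,0],"rotation":[0,0,0],"fingers":0},{"dp":[0,0,0],"rotation":[0,0,0],"fingers":-0.4},{"dp":[0,0,0],"rotation":[0,0,0],"fingers":-0.4},{"dp":[0,0,0],"rotation":[0,0,0],"fingers":-0.4},{"dp":[0,0,-0.03],"rotation":[0,0,0],"fingers":-0.4},{"dp":[0,0,-0.08],"rotation":[0,0,0],"fingers":-0.4},{"dp":[0,0,-0.12],"rotation":[0,0,0],"fingers":-0.4},{"dp":[0,0,-0.12],"rotation":[0,0,0],"fingers":-0.4}]'
python3 - <<'E'
from h import *
import pickle
s=arm.observe();w=arm.camera_params("wrist");im=arm.get_image("wrist")
cv2.imwrite("pics/w5.png",im);pickle.dump((s,w),open("w5.pkl","wb"))
print(s["position"],s["width"],s["force"],s["joints"])
E
```

```text
clock: 10.48
position: [0.4735, 0.2942, 0.1895]
ee_rot: [1.741, 2.608, 0.013]
force: [-0.1, 0.6, 0.0]
width: 0.701
[0.47345254 0.29417368 0.18949156] 0.7005605707482675 [-0.13947141  0.60631636  0.0060352 ] [-0.8263744   0.37546253  0.23089061  1.83467703 -0.10188908  0.93290498
  1.41330081]
```

View pics/w5.png

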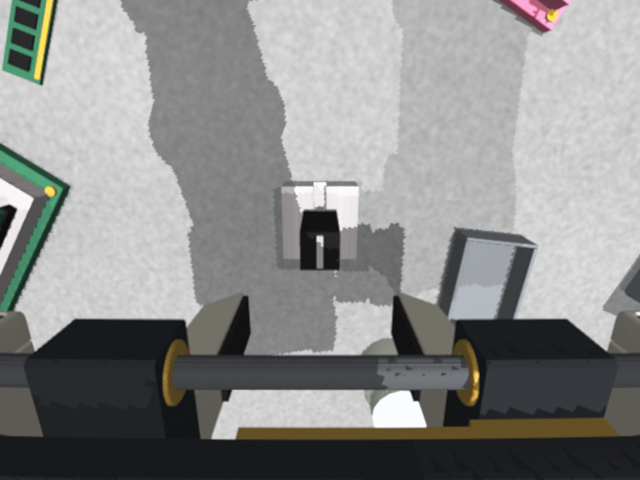

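```bash
python3 - <<'E'
import cv2,numpy as np
im=cv2.imread('pics/w5.png')
a=cv2.resize(im[175:285,265:375],None,fx=5,fy=5,interpolation=cv2.INTER_CUBIC)
cv2.imwrite('pics/w5c.png',np.clip(a.astype(float)*1.3,0,255).astype(np.uint8))
E
```

```text
(no output)
```

View pics/w5c.png

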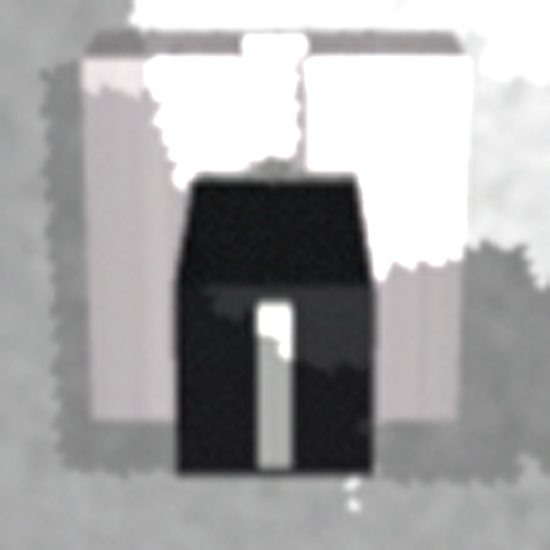

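```bash
cat >> h.py <<'E'
def plan(s,P,yaw):
    """dp, rotvec in tool frame to reach TCP P with tool x at yaw deg, pointing down"""
    R=cv2.Rodrigues(np.array(s["ee_rot"]))[0];a=np.radians(yaw)
    T=np.array([[np.cos(a),np.sin(a),0],[np.sin(a),-np.cos(a),0],[0,0,-1.]])
    return ((np.array(P)-s["position"])@R).round(4), cv2.Rodrigues(R.T@T)[0].ravel().round(4)
E
python3 - <<'E'
from h import *
import pickle
s,p=pickle.load(open("w5.pkl","rb"))
f=lambda pts,z: pix2plane(p,[(x/5+265-.4,y/5+175-.4) for x,y in pts],z)
h=f([(176,285),(373,285),(371,472),(179,472)],.09);print(h.mean(0))
rb=f([(275,302),(274,468)],.0905);print(rb.mean(0));e=rb[1]-rb[0];print(np.degrees(np.arctan2(e[1],e[0])))
pl=f([(83,56),(470,56),(460,420),(92,420)],.026);print(pl.mean(0))
s=arm.observe()
print(plan(s,[.472,.2925,.18],22.57),plan(s,[.472,.2925,.066],22.57))
E
```

```text
[0.47184997 0.29213322 0.09      ]
[0.4724759  0.29235763 0.0905    ]
22.16540843716788
[0.4712767  0.29199731 0.026     ]
(array([-0.0009, -0.0009,  0.0075]), array([ 0.0063, -0.0051,  1.5706])) (array([-0.0008, -0.0017,  0.1215]), array([ 0.0063, -0.0051,  1.5706]))
```

```bash
python3 -m pendant '[{"dp":[-0.001,-0.001,0.007],"rotation":[0,0,0.15],"fingers":-0.4},{"dp":[-0.001,-0.001,0.007],"rotation":[0,0,0.32],"fingers":-0.4},{"dp":[-0.001,-0.001,0.007],"rotation":[0,0,0.5],"fingers":-0.4},{"dp":[-0.001,-0.001,0.007],"rotation":[0,0,0.68],"fingers":-0.4},{"dp":[-0.001,-0.001,0.007],"rotation":[0,0,0.86],"fingers":-0.4},{"dp":[-0.001,-0.001,0.007],"rotation":[0,0,1.04],"fingers":-0.4},{"dp":[-0.001,-0.001,0.007],"rotation":[0,0,1.22],"fingers":-0.4},{"dp":[-0.001,-0.001,0.007],"rotation":[0.003,-0.003,1.4],"fingers":-0.4},{"dp":[-0.001,-0.001,0.007],"rotation":[0.0063,-0.005,1.5706],"fingers":-0.4},{"dp":[-0.001,-0.001,0.007],"rotation":[0.0063,-0.005,1.5706],"fingers":-0.4},{"dp":[-0.001,-0.001,0.007],"rotation":[0.0063,-0.005,1.5706],"fingers":-0.4},{"dp":[-0.001,-0.001,0.007],"rotation":[0.0063,-0.005,1.5706],"fingers":-0.4}]'
python3 - <<'E'
from h import *
import pickle
s=arm.observe();w=arm.camera_params("wrist");im=arm.get_image("wrist")
cv2.imwrite("pics/w6.png",im);pickle.dump((s,w),open("w6.pkl","wb"))
print(s["position"],s["width"],s["joints"],plan(s,[.472,.2923,.066],22.57))
E
```

```text
clock: 12.02
position: [0.4718, 0.2922, 0.1803]
ee_rot: [3.08, 0.618, -0.0]
force: [0.3, 0.2, 0.3]
width: 0.7
[0.47181763 0.29216044 0.18030902] 0.6996318005462364 [-1.09821096  0.42872224  0.61735608  1.8643137  -0.30197506  0.94296206
  0.05210624] (array([ 3.000e-04, -1.000e-04,  1.143e-01]), array([-0.    ,  0.0003,  0.002 ]))
```

View pics/w6.png

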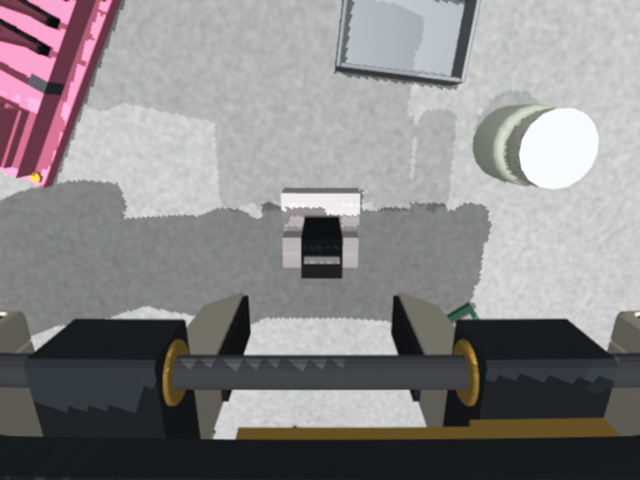

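```bash
python3 -m pendant '[{"dp":[0.0003,0,0.03],"rotation":[0,0,0.002],"fingers":-0.4},{"dp":[0.0003,0,0.06],"rotation":[0,0,0.002],"fingers":-0.4},{"dp":[0.0003,0,0.09],"rotation":[0,0,0.002],"fingers":-0.4},{"dp":[0.0003,0,0.108],"rotation":[0,0,0.002],"fingers":-0.4},{"dp":[0.0003,0,0.114],"rotation":[0,0,0.002],"fingers":-0.4},{"dp":[0.0003,0,0.114],"rotation":[0,0,0.002],"fingers":-0.4},{"dp":[0.0003,0,0.114],"rotation":[0,0,0.002],"fingers":0.4},{"dp":[0.0003,0,0.114],"rotation":[0,0,0.002],"fingers":1},{"dp":[0.0003,0,0.114],"rotation":[0,0,0.002],"fingers":1},{"dp":[0.0003,0,0.114],"rotation":[0,0,0.002],"fingers":1},{"dp":[0.0003,0,0.114],"rotation":[0,0,0.002],"fingers":1}]' 35
python3 - <<'E'
from h import *
s=arm.observe();print(plan(s,[.472,.2923,.066],22.57),s["ft_torque"])
E
```

```text
clock: 13.45
position: [0.4722, 0.2924, 0.0665]
ee_rot: [-3.081, -0.614, -0.0]
force: [0.3, 0.3, 1.5]
width: 0.282
(array([-0.0002,  0.    ,  0.0005]), array([-0.0002, -0.0001, -0.0004])) [-0.07053722  0.09450416  0.00151437]
```

```bash
python3 -m pendant '[{"dp":[0,0,-0.01],"rotation":[0,0,0],"fingers":1},{"dp":[0,0,-0.03],"rotation":[0,0,0],"fingers":1},{"dp":[0,0,-0.07],"rotation":[0,0,0],"fingers":1},{"dp":[0,0,-0.11],"rotation":[0,0,0],"fingers":1},{"dp":[0,0.01,-0.145],"rotation":[0,0,0],"fingers":1},{"dp":[-0.006,0.04,-0.154],"rotation":[0,0,0.08],"fingers":1},{"dp":[-0.015,0.09,-0.154],"rotation":[0,0,0.18],"fingers":1},{"dp":[-0.025,0.145,-0.154],"rotation":[0,0,0.28],"fingers":1},{"dp":[-0.035,0.2,-0.154],"rotation":[0,0,0.38],"fingers":1},{"dp":[-0.045,0.255,-0.154],"rotation":[0,0,0.48],"fingers":1},{"dp":[-0.054,0.31,-0.154],"rotation":[0,0,0.56],"fingers":1},{"dp":[-0.062,0.355,-0.154],"rotation":[0,0,0.591],"fingers":1},{"dp":[-0.065,0.374,-0.154],"rotation":[0,0,0.591],"fingers":1},{"dp":[-0.065,0.374,-0.154],"rotation":[0,0,0.591],"fingers":1},{"dp":[-0.065,0.374,-0.154],"rotation":[0,0,0.591],"fingers":1}]'
python3 - <<'E'
from h import *
import pickle
s=arm.observe();w=arm.camera_params("wrist");im=arm.get_image("wrist")
cv2.imwrite("pics/w7.png",im);pickle.dump((s,w),open("w7.pkl","wb"))
print(s["position"],s["width"],s["force"],s["joints"],plan(s,s["position"],-11.3))
E
```

```text
clock: 15.32
position: [0.5548, -0.0776, 0.2199]
ee_rot: [-3.125, 0.311, 0.002]
force: [0.3, -0.3, -2.2]
width: 0.28
[ 0.55475571 -0.07761382  0.21990592] 0.280150383415231 [ 0.31190131 -0.29541167 -2.15703553] [-0.5502139   0.43832116  0.83959364  1.81347499 -0.37171794  1.05716094
  0.23102251] (array([0., 0., 0.]), array([-0.0005,  0.0015, -0.0013]))
```

View pics/w7.png

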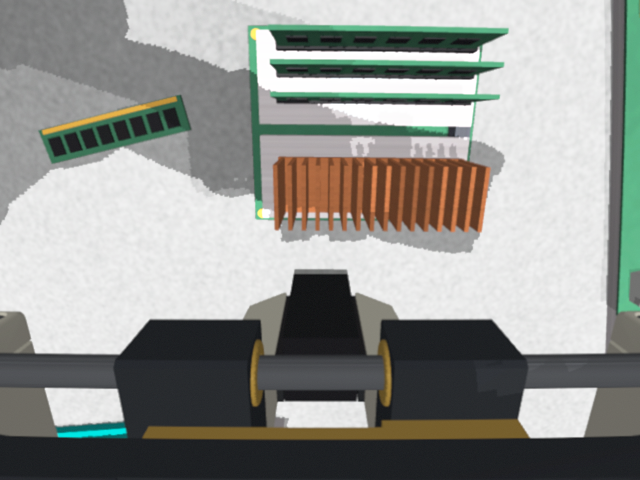

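Seam visible at rows ~124–135, cols 258–450, stop at about (456,131). Zooming in.

```bash
python3 - <<'E'
import cv2,numpy as np
im=cv2.imread('pics/w7.png')
a=cv2.resize(im[95:165,240:370],None,fx=6,fy=6,interpolation=cv2.INTER_CUBIC)
b=cv2.resize(im[95:165,360:490],None,fx=6,fy=6,interpolation=cv2.INTER_CUBIC)
cv2.imwrite('pics/w7a.png',a);cv2.imwrite('pics/w7b.png',b)
c=np.clip(cv2.resize(im[240:340,270:370],None,fx=5,fy=5,interpolation=cv2.INTER_CUBIC).astype(float)*2,0,255).astype(np.uint8)
cv2.imwrite('pics/w7c.png',c)
E
```

```text
(no output)
```

View pics/w7a.png

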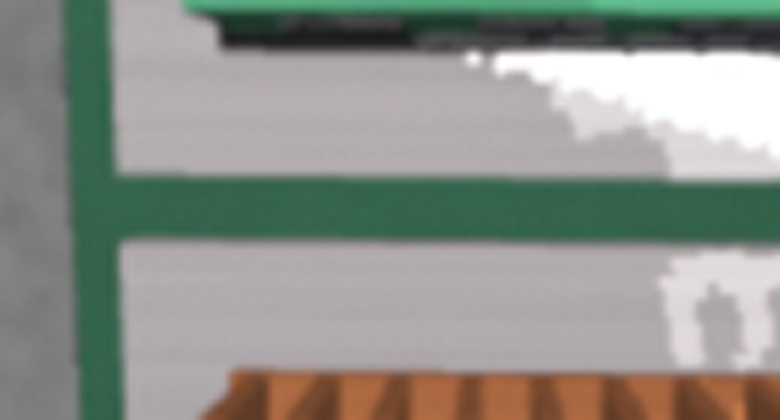

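View pics/w7b.png

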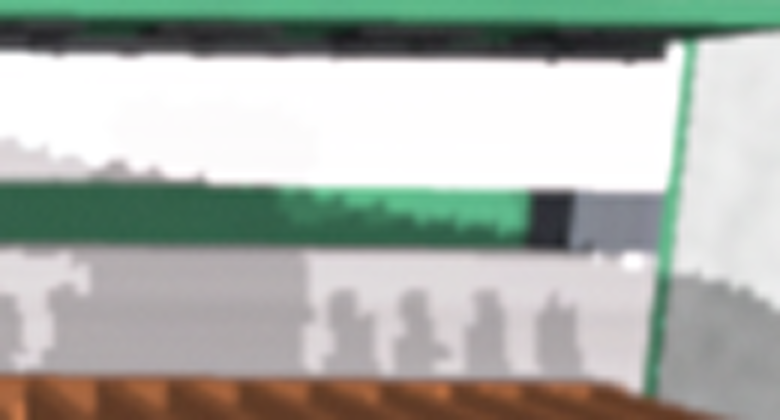

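View pics/w7c.png

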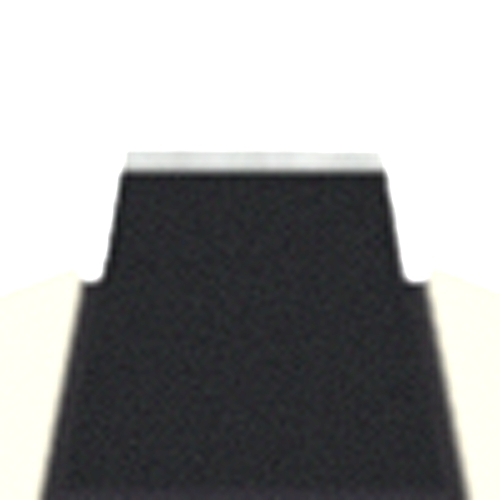

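```bash
python3 - <<'E'
from h import *
import pickle
s,p=pickle.load(open("w7.pkl","rb"))
R=cv2.Rodrigues(s["ee_rot"])[0]
f=lambda pts,o,k,z: pix2plane(p,[(x/k+o[0]-.42,y/k+o[1]-.42) for x,y in pts],z)
A=f([(117,177),(117,239)],(240,95),6,.032).mean(0)
M=f([(780,182),(780,241.5)],(240,95),6,.032).mean(0)
C=f([(572,189),(572,248)],(360,95),6,.032).mean(0)
w=f([(117,177),(117,239)],(240,95),6,.032);print("width",np.linalg.norm(w[0]-w[1]))
w=f([(572,189),(572,248)],(360,95),6,.032);print("width",np.linalg.norm(w[0]-w[1]))
d=C-A;yaw=np.degrees(np.arctan2(d[1],d[0]));u=d/np.linalg.norm(d)
print(A,M,C,"len",np.linalg.norm(d),"yaw",yaw,"M off",np.cross(u,M-A)[2])
c=(A+85e-3*u+C-73e-3*u)/2
ss=c-65e-3*u;se=c+61e-3*u
print("center",c,"start",ss,"end",se)
z=s["position"][2]
for n,X in(("sh",f([(126,152),(380,152)],(270,240),5,z-.04)),("hb",f([(123,171),(385,171)],(270,240),5,z-.034))):
    print(n,((X-s["position"])@R).round(4).tolist())
np.save("seam.npy",np.array([ss,se]))
off=R[:,1]*-0.0005
s=arm.observe()
for h in(.22,.094,.072): print(h,plan(s,[ss[0],ss[1],h],yaw))
b=ss-45e-3*u
print("back45",plan(s,[b[0],b[1],.22],yaw))
E
```

```text
width 0.007995995224200409
width 0.007672596689967596
[0.52176609 0.00631912 0.032     ] [ 0.60857473 -0.01169487  0.032     ] [ 0.67592155 -0.02589387  0.032     ] len 0.1574851819551864 yaw -11.802936376307121 M off 0.00012325837461386532
center [ 0.60471696 -0.01101465  0.032     ] start [0.54109126 0.00228085 0.032     ] end [ 0.66442723 -0.02349197  0.032     ]
sh [[-0.0121, -0.013, 0.04], [0.0128, -0.013, 0.04]]
hb [[-0.012, -0.0135, 0.034], [0.0129, -0.0135, 0.034]]
0.22 (array([-0.0291, -0.0751,  0.0001]), array([-0.0007,  0.0013,  0.0086]))
0.094 (array([-0.029 , -0.075 ,  0.1261]), array([-0.0007,  0.0013,  0.0086]))
0.072 (array([-0.029 , -0.075 ,  0.1481]), array([-0.0007,  0.0013,  0.0086]))
back45 (array([-0.0741, -0.0755,  0.0001]), array([-0.0007,  0.0013,  0.0086]))
```

```bash
python3 -m pendant '[{"dp":[-0.015,-0.035,0],"rotation":[-0.0007,0.0013,0.0086],"fingers":1},{"dp":[-0.029,-0.07,0],"rotation":[-0.0007,0.0013,0.0086],"fingers":1},{"dp":[-0.029,-0.075,0.01],"rotation":[-0.0007,0.0013,0.0086],"fingers":1},{"dp":[-0.029,-0.075,0.04],"rotation":[-0.0007,0.0013,0.0086],"fingers":1},{"dp":[-0.029,-0.075,0.075],"rotation":[-0.0007,0.0013,0.0086],"fingers":1},{"dp":[-0.029,-0.075,0.105],"rotation":[-0.0007,0.0013,0.0086],"fingers":1},{"dp":[-0.029,-0.075,0.12],"rotation":[-0.0007,0.0013,0.0086],"fingers":1},{"dp":[-0.029,-0.075,0.123],"rotation":[-0.0007,0.0013,0.0086],"fingers":1},{"dp":[-0.029,-0.075,0.123],"rotation":[-0.0007,0.0013,0.0086],"fingers":1},{"dp":[-0.029,-0.075,0.123],"rotation":[-0.0007,0.0013,0.0086],"fingers":1}]'
python3 - <<'E'
from h import *
import pickle
s=arm.observe();w=arm.camera_params("wrist");im=arm.get_image("wrist");sc=arm.get_image("scene")
cv2.imwrite("pics/w8.png",im);cv2.imwrite("pics/s8.png",sc);pickle.dump((s,w),open("w8.pkl","wb"))
ss,se=np.load("seam.npy")
cv2.imwrite("pics/w8c.png",cv2.resize(im[150:300,260:380],None,fx=5,fy=4,interpolation=cv2.INTER_CUBIC))
print(proj(w,[ss,ss-(se-ss)/126*20]))
print(s["position"],s["force"],plan(s,[ss[0],ss[1],.072],-11.8))
E
```

```text
clock: 16.62
position: [0.5418, 0.0022, 0.098]
ee_rot: [-3.125, 0.323, -0.003]
force: [0.2, 0.3, -0.8]
width: 0.281
[[318.16960507 274.80012282]
 [282.62797893 274.82979279]]
[0.54178805 0.00222195 0.09802627] [ 0.22509235  0.34746174 -0.76936224] (array([-0.0007,  0.0001,  0.026 ]), array([-0.0006, -0.0016,  0.    ]))
```

View pics/w8.png

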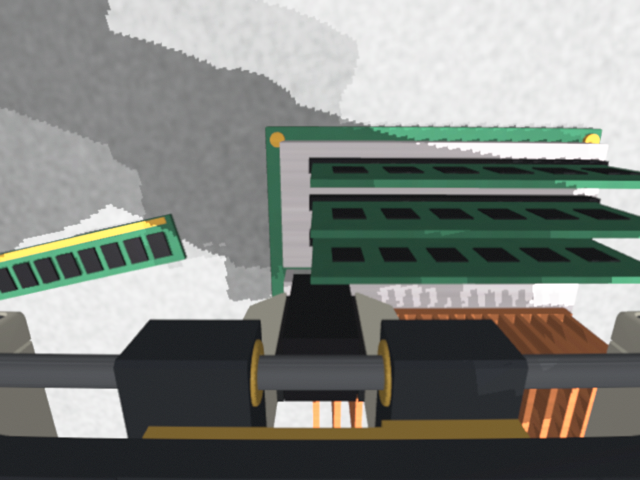

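View pics/w8c.png

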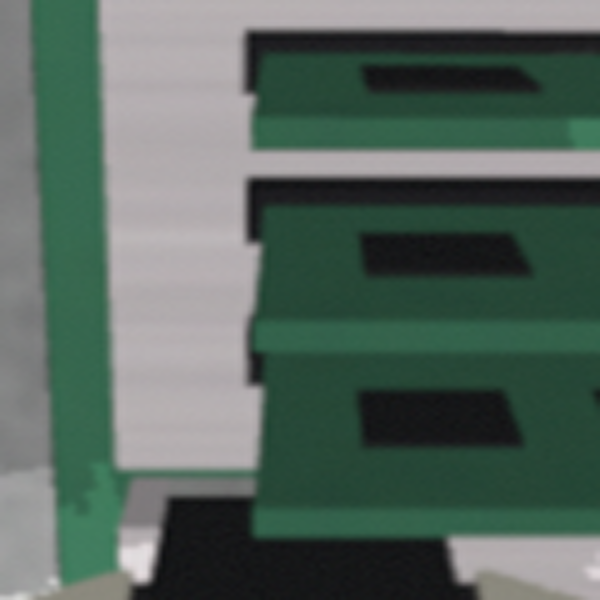

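```bash
python3 -m pendant '[{"dp":[-0.0007,0.0001,0.003],"rotation":[-0.0006,-0.0016,0],"fingers":1},{"dp":[-0.0007,0.0001,0.006],"rotation":[-0.0006,-0.0016,0],"fingers":1},{"dp":[-0.0007,0.0001,0.009],"rotation":[-0.0006,-0.0016,0],"fingers":1},{"dp":[-0.0007,0.0001,0.012],"rotation":[-0.0006,-0.0016,0],"fingers":1},{"dp":[-0.0007,0.0001,0.014],"rotation":[-0.0006,-0.0016,0],"fingers":1},{"dp":[-0.0007,0.0001,0.014],"rotation":[-0.0006,-0.0016,0],"fingers":1}]'
```

```text
clock: 17.48
position: [0.5408, 0.0023, 0.0836]
ee_rot: [3.125, -0.323, -0.001]
force: [0.1, -0.1, -0.5]
width: 0.279
```

```bash
python3 -m pendant '[{"dp":[0,0,0.003],"rotation":[0,0,0],"fingers":1},{"dp":[0,0,0.006],"rotation":[0,0,0],"fingers":1},{"dp":[0,0,0.009],"rotation":[0,0,0],"fingers":1},{"dp":[0,0,0.011],"rotation":[0,0,0],"fingers":1},{"dp":[0,0,0.0115],"rotation":[0,0,0],"fingers":1},{"dp":[0,0,0.0115],"rotation":[0,0,0],"fingers":1}]'
```

```text
clock: 18.23
position: [0.5407, 0.0023, 0.0725]
ee_rot: [-3.125, 0.323, 0.001]
force: [-2.6, 0.3, 6.0]
width: 0.282
```

```bash
python3 - <<'E'
from h import *
s=arm.observe();ss,se=np.load("seam.npy");print(plan(s,[se[0],se[1],.072],-11.8))
E
```

```text
(array([ 0.1264, -0.    ,  0.0004]), array([-0.0003,  0.0008, -0.    ]))
```

```bash
python3 -m pendant '[{"dp":[0.002,0,0.0005],"rotation":[0,0,0],"fingers":1},{"dp":[0.005,0,0.0005],"rotation":[0,0,0],"fingers":1},{"dp":[0.008,0,0.0005],"rotation":[0,0,0],"fingers":1},{"dp":[0.011,0,0.0005],"rotation":[0,0,0],"fingers":1},{"dp":[0.014,0,0.0005],"rotation":[0,0,0],"fingers":1},{"dp":[0.017,0,0.0005],"rotation":[0,0,0],"fingers":1},{"dp":[0.02,0,0.0005],"rotation":[0,0,0],"fingers":1},{"dp":[0.023,0,0.0005],"rotation":[0,0,0],"fingers":1},{"dp":[0.026,0,0.0005],"rotation":[0,0,0],"fingers":1},{"dp":[0.029,0,0.0005],"rotation":[0,0,0],"fingers":1}]'
python3 - <<'E'
from h import *
s=arm.observe();ss,se=np.load("seam.npy");print(plan(s,[se[0],se[1],.072],-11.8),s["dq"])
E
```

```text
clock: 19.48
position: [0.5678, -0.0033, 0.0725]
ee_rot: [-3.123, 0.323, 0.005]
force: [-7.5, 1.8, 14.1]
width: 0.284
(array([ 0.0987, -0.    ,  0.0002]), array([-0.0014,  0.0035, -0.0001])) [ 0.0248751   0.02922606 -0.0029933  -0.06063032 -0.00370771  0.03177811
  0.00156281]
```

```bash
python3 -m pendant '[{"dp":[0.003,0,0.0003],"rotation":[-0.001,0.0035,0],"fingers":1},{"dp":[0.006,0,0.0003],"rotation":[-0.001,0.0035,0],"fingers":1},{"dp":[0.009,0,0.0003],"rotation":[-0.001,0.0035,0],"fingers":1},{"dp":[0.012,0,0.0003],"rotation":[-0.001,0.0035,0],"fingers":1},{"dp":[0.015,0,0.0003],"rotation":[-0.001,0.0035,0],"fingers":1},{"dp":[0.018,0,0.0003],"rotation":[-0.001,0.0035,0],"fingers":1},{"dp":[0.021,0,0.0003],"rotation":[-0.001,0.0035,0],"fingers":1},{"dp":[0.024,0,0.0003],"rotation":[-0.001,0.0035,0],"fingers":1},{"dp":[0.027,0,0.0003],"rotation":[-0.001,0.0035,0],"fingers":1},{"dp":[0.03,0,0.0003],"rotation":[-0.001,0.0035,0],"fingers":1},{"dp":[0.033,0,0.0003],"rotation":[-0.001,0.0035,0],"fingers":1},{"dp":[0.036,0,0.0003],"rotation":[-0.001,0.0035,0],"fingers":1},{"dp":[0.039,0,0.0003],"rotation":[-0.001,0.0035,0],"fingers":1},{"dp":[0.042,0,0.0003],"rotation":[-0.001,0.0035,0],"fingers":1},{"dp":[0.045,0,0.0003],"rotation":[-0.001,0.0035,0],"fingers":1},{"dp":[0.048,0,0.0003],"rotation":[-0.001,0.0035,0],"fingers":1}]'
python3 - <<'E'
from h import *
s=arm.observe();ss,se=np.load("seam.npy");print(plan(s,[se[0],se[1],.072],-11.8),s["dq"])
E
```

```text
clock: 21.48
position: [0.614, -0.013, 0.0726]
ee_rot: [-3.124, 0.323, 0.003]
force: [-5.2, 0.9, 9.8]
width: 0.283
(array([0.0515, 0.    , 0.0005]), array([-0.0012,  0.0017, -0.0002])) [ 0.02186472  0.02915955 -0.00096923 -0.06183632 -0.00377925  0.03549691
 -0.0005751 ]
```

```bash
python3 -m pendant '[{"dp":[0.003,0,0.0004],"rotation":[-0.001,0.002,0],"fingers":1},{"dp":[0.006,0,0.0004],"rotation":[-0.001,0.002,0],"fingers":1},{"dp":[0.009,0,0.0004],"rotation":[-0.001,0.002,0],"fingers":1},{"dp":[0.012,0,0.0004],"rotation":[-0.001,0.002,0],"fingers":1},{"dp":[0.015,0,0.0004],"rotation":[-0.001,0.002,0],"fingers":1},{"dp":[0.018,0,0.0004],"rotation":[-0.001,0.002,0],"fingers":1},{"dp":[0.021,0,0.0004],"rotation":[-0.001,0.002,0],"fingers":1},{"dp":[0.024,0,0.0004],"rotation":[-0.001,0.002,0],"fingers":1},{"dp":[0.027,0,0.0004],"rotation":[-0.001,0.002,0],"fingers":1},{"dp":[0.03,0,0.0004],"rotation":[-0.001,0.002,0],"fingers":1},{"dp":[0.033,0,0.0004],"rotation":[-0.001,0.002,0],"fingers":1},{"dp":[0.036,0,0.0004],"rotation":[-0.001,0.002,0],"fingers":1},{"dp":[0.039,0,0.0004],"rotation":[-0.001,0.002,0],"fingers":1},{"dp":[0.042,0,0.0004],"rotation":[-0.001,0.002,0],"fingers":1}]'
python3 - <<'E'
from h import *
s=arm.observe();ss,se=np.load("seam.npy");print(plan(s,[se[0],se[1],.072],-11.8),s["dq"])
E
```

```text
clock: 23.22
position: [0.6545, -0.0215, 0.0726]
ee_rot: [-3.124, 0.323, 0.002]
force: [-4.8, 0.4, 8.9]
width: 0.281
(array([ 0.0101, -0.    ,  0.0006]), array([-0.0008,  0.0012, -0.0003])) [ 0.02478125  0.03049797 -0.00236324 -0.06614979 -0.00296048  0.03432677
 -0.0047054 ]
```

```bash
python3 -m pendant '[{"dp":[0.002,0,0.0004],"rotation":[0,0.001,0],"fingers":1},{"dp":[0.0035,0,0.0004],"rotation":[0,0.001,0],"fingers":1},{"dp":[0.005,0,0.0004],"rotation":[0,0.001,0],"fingers":1},{"dp":[0.0065,0,0.0004],"rotation":[0,0.001,0],"fingers":1},{"dp":[0.008,0,0.0004],"rotation":[0,0.001,0],"fingers":1},{"dp":[0.009,0,0.0004],"rotation":[0,0.001,0],"fingers":1},{"dp":[0.0095,0,0.0004],"rotation":[0,0.001,0],"fingers":1},{"dp":[0.0095,0,0.0004],"rotation":[0,0.001,0],"fingers":1}]'
python3 - <<'E'
from h import *
s=arm.observe();ss,se=np.load("seam.npy");print(plan(s,[se[0],se[1],.072],-11.8),s["force"])
E
```

```text
clock: 24.22
position: [0.6634, -0.0234, 0.0726]
ee_rot: [-3.124, 0.323, 0.001]
force: [-4.2, 1.7, 7.5]
width: 0.282
(array([ 0.001 , -0.0001,  0.0006]), array([-0.0012,  0.0011, -0.0003])) [-4.2030876   1.73780636  7.48492716]
```

No stop contact yet, so I'll creep forward.

```bash
python3 -m pendant '[{"dp":[0.001,0,0.0003],"rotation":[0,0.001,0],"fingers":1},{"dp":[0.0015,0,0.0003],"rotation":[0,0.001,0],"fingers":1},{"dp":[0.002,0,0.0003],"rotation":[0,0.001,0],"fingers":1},{"dp":[0.002,0,0.0003],"rotation":[0,0.001,0],"fingers":1}]'
```

```text
clock: 24.72
position: [0.6644, -0.0236, 0.0726]
ee_rot: [-3.123, 0.323, 0.003]
force: [-6.4, 1.7, 9.1]
width: 0.281
```

```bash
python3 -m pendant '[{"dp":[0.001,0,0.0003],"rotation":[0,0.001,0],"fingers":1},{"dp":[0.0015,0,0.0003],"rotation":[0,0.001,0],"fingers":1},{"dp":[0.002,0,0.0003],"rotation":[0,0.001,0],"fingers":1},{"dp":[0.002,0,0.0003],"rotation":[0,0.001,0],"fingers":1},{"dp":[0.002,0,0.0003],"rotation":[0,0.001,0],"fingers":1}]'; python3 -m pendant '[{"dp":[0.001,0,0.0003],"rotation":[0,0.001,0],"fingers":1},{"dp":[0.0015,0,0.0003],"rotation":[0,0.001,0],"fingers":1},{"dp":[0.002,0,0.0003],"rotation":[0,0.001,0],"fingers":1},{"dp":[0.002,0,0.0003],"rotation":[0,0.001,0],"fingers":1},{"dp":[0.002,0,0.0003],"rotation":[0,0.001,0],"fingers":1}]'
python3 - <<'E'
from h import *
import pickle
s=arm.observe();ss,se=np.load("seam.npy");print(plan(s,[se[0],se[1],.072],-11.8),s["force"],s["ft_torque"])
E
```

```text
clock: 25.35
position: [0.6645, -0.0236, 0.0726]
ee_rot: [-3.122, 0.323, 0.007]
force: [-9.8, 2.4, 12.6]
width: 0.283
clock: 25.98
position: [0.6646, -0.0237, 0.0726]
ee_rot: [-3.121, 0.323, 0.011]
force: [-9.7, 1.8, 12.1]
width: 0.282
(array([-0.0002, -0.0001,  0.0006]), array([-0.0033,  0.0077, -0.0006])) [-9.73850425  1.77665681 12.07216475] [ 0.31665939  2.40935697 -0.03711837]
```

```bash
python3 -m pendant '[{"dp":[0,0,0],"rotation":[0.002,0.004,0],"fingers":1},{"dp":[0,0,0],"rotation":[0.003,0.009,0],"fingers":1},{"dp":[0,0,0],"rotation":[0.003,0.009,0],"fingers":1},{"dp":[0,0,0],"rotation":[0.003,0.009,0],"fingers":1}]'
python3 - <<'E'
from h import *
s=arm.observe();ss,se=np.load("seam.npy");print(plan(s,[se[0],se[1],.072],-11.8),s["force"],s["ft_torque"])
E
```

```text
clock: 26.48
position: [0.6642, -0.0237, 0.0726]
ee_rot: [-3.119, 0.323, -0.002]
force: [-4.5, 1.3, 5.9]
width: 0.275
(array([ 0.0002, -0.0002,  0.0006]), array([-0.0063, -0.0005, -0.0007])) [-4.50684858  1.32015043  5.94947705] [-0.04566776  1.29005058 -0.02494254]
```

```bash
python3 -m pendant '[{"dp":[0.0005,0,0],"rotation":[-0.003,0,0],"fingers":1},{"dp":[0.001,0,0],"rotation":[-0.006,0.002,0],"fingers":1},{"dp":[0.001,0,0],"rotation":[-0.006,0.002,0],"fingers":1},{"dp":[0.001,0,0],"rotation":[-0.006,0.002,0],"fingers":1}]'
python3 - <<'E'
from h import *
import pickle
s=arm.observe();ss,se=np.load("seam.npy");print(plan(s,[se[0],se[1],.072],-11.8),s["force"],s["ft_torque"])
w=arm.camera_params("wrist");im=arm.get_image("wrist");sc=arm.get_image("scene");tp=arm.get_image("top")
cv2.imwrite("pics/w9.png",im)
R=cv2.resize
cv2.imwrite("pics/st9.png",np.hstack([R(sc[230:370,210:350],(400,400),interpolation=2),R(tp[105:225,260:380],(400,400),interpolation=2)]))
E
```

```text
clock: 26.98
position: [0.6643, -0.0235, 0.0726]
ee_rot: [-3.124, 0.324, -0.001]
force: [-5.7, 0.9, 8.3]
width: 0.282
(array([ 0.0001, -0.    ,  0.0006]), array([-0.0008, -0.0005, -0.0006])) [-5.7305188   0.890382    8.26830079] [ 0.2865112   1.72444151 -0.01080111]
```

View pics/w9.png

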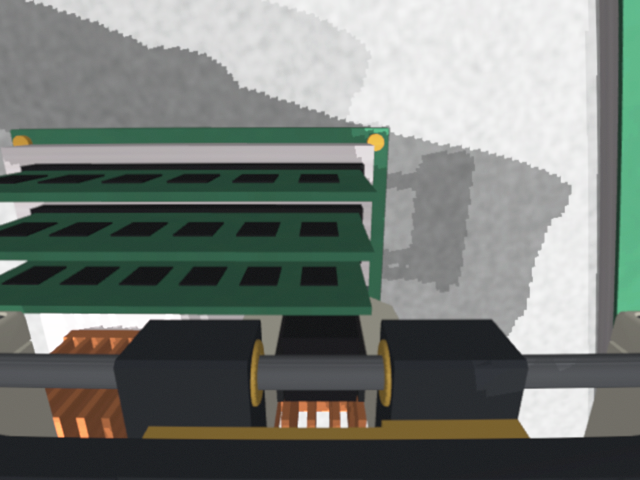

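View pics/st9.png

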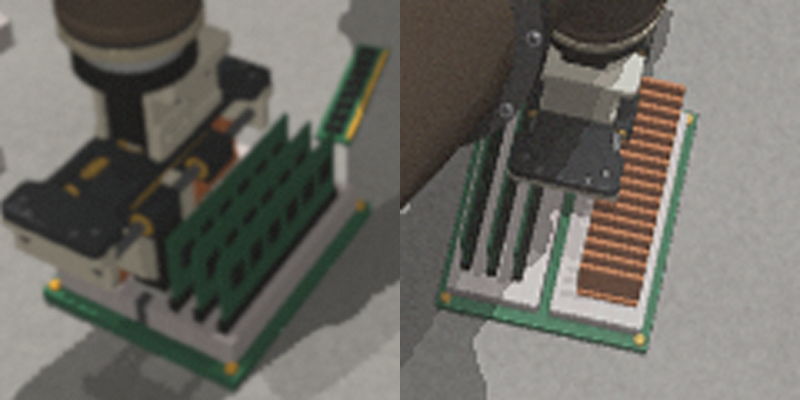

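```bash
python3 -m pendant '[{"dp":[0.0003,0,0],"rotation":[0,0,0],"fingers":1},{"dp":[0.0003,0,0],"rotation":[0,0,0],"fingers":0.3},{"dp":[0.0003,0,0],"rotation":[0,0,0],"fingers":0},{"dp":[0.0003,0,0],"rotation":[0,0,0],"fingers":-0.2},{"dp":[0.0003,0,0],"rotation":[0,0,0],"fingers":-0.2},{"dp":[0.0003,0,0],"rotation":[0,0,0],"fingers":-0.2}]'
python3 -m pendant '[{"dp":[0,0,-0.01],"rotation":[0,0,0],"fingers":-0.2},{"dp":[0,0,-0.03],"rotation":[0,0,0],"fingers":-0.2},{"dp":[0,0,-0.06],"rotation":[0,0,0],"fingers":-0.2},{"dp":[0,0,-0.1],"rotation":[0,0,0],"fingers":-0.2},{"dp":[0,0,-0.14],"rotation":[0,0,0],"fingers":-0.2},{"dp":[0,0.05,-0.16],"rotation":[0,0,0],"fingers":-0.2},{"dp":[0,0.075,-0.16],"rotation":[0,0,0],"fingers":-0.2},{"dp":[0,0.075,-0.16],"rotation":[0,0,0],"fingers":-0.2},{"dp":[0,0.075,-0.16],"rotation":[0,0,0],"fingers":-0.2}]'
python3 - <<'E'
from h import *
import pickle
s=arm.observe();w=arm.camera_params("wrist");im=arm.get_image("wrist")
cv2.imwrite("pics/w10.png",im);pickle.dump((s,w),open("w10.pkl","wb"))
ss,se=np.load("seam.npy");u=(se-ss)/.126;v=np.array([-u[1],u[0],0])
T=[se+np.array([0,0,.064])+a*.013*u+b*.013*v for a,b in((-1,1),(1,1),(1,-1),(-1,-1))]
print(proj(w,T).round(1).tolist())
cv2.imwrite("pics/w10c.png",cv2.resize(im[60:190,260:400],None,fx=4.5,fy=4.5,interpolation=2))
E
```

```text
clock: 27.88
position: [0.6646, -0.0236, 0.0726]
ee_rot: [-3.124, 0.324, -0.001]
force: [0.8, -0.9, 0.3]
width: 0.598
clock: 29.0
position: [0.6494, -0.096, 0.2331]
ee_rot: [-3.123, 0.323, -0.002]
force: [0.4, 0.3, -0.2]
width: 0.601
[[299.8, 113.8], [338.6, 113.8], [338.1, 153.4], [300.4, 153.4]]
```

View pics/w10.png

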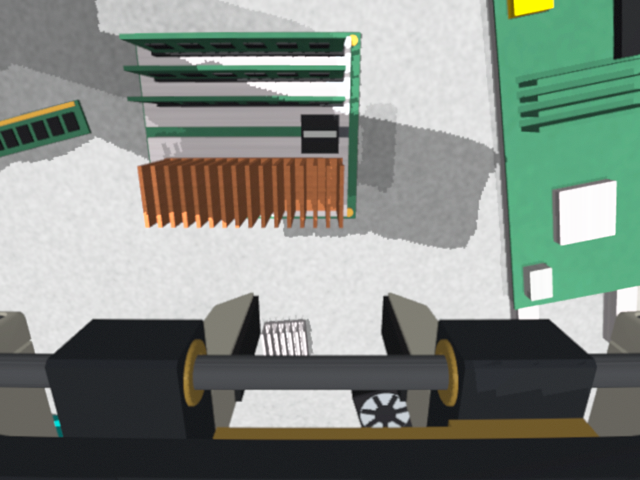

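View pics/w10c.png

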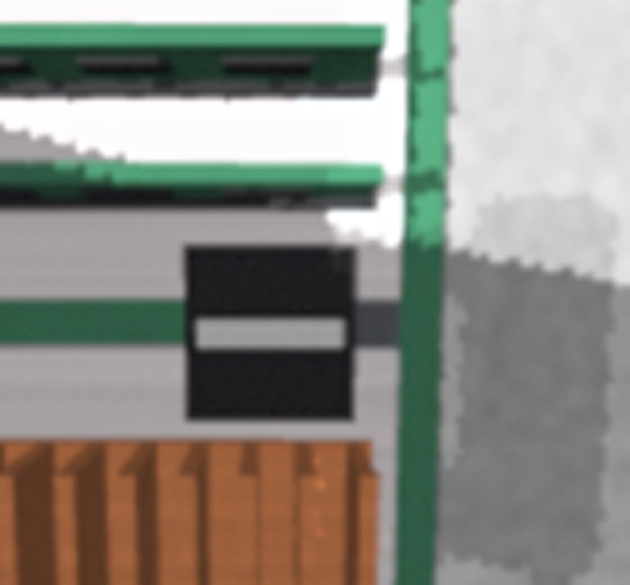

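```bash
python3 - <<'E'
from h import *
s=arm.observe();print(s["clock"],s["force"],s["dq"].max())
print(arm.sign_off())
E
```

```text
29.05 [ 0.01073837 -0.42977088  0.29263177] 0.007214631449417841
the job is handed in; nothing more can be done
None
```

The job is done and handed in at 29 s of the 72 s allowed.

**What I did:**
- I lifted the stylus from the dock, stood it in the rest and let go.
- I took it again across the other pair of handle faces.
- I lowered the blade into the seam at the open end until the shoulder rested on the plates, with about 6 N of contact.
- I slid it to the stop at about 2.4 cm/s without lifting, then let go and moved the gripper clear.

**Last checks:**
- **Stop contact:** the arm stalled at x = 0.6646, within 0.3 mm of the computed seam end. The ratio of along-seam to vertical force rose from about 0.54 while sliding to 0.8 at the stall, so the blade was pushing on the stop and not just dragging. Just before release the ratio was still 0.69.
- **Final picture:** the stylus is upright with its rib along the seam. The handle top is within about 1 px (0.7 mm) of the predicted place.
- **After release:** the force on the gripper was about zero.

**What disagreed or was not checked:**
- The seam measured about 8 mm wide in the image against the stated 9 mm, which I put down to edge blur.
- The tool tilted slightly (under 0.5°) while pushing on the stop. One of my corrections went the wrong way about one axis, and I fixed it before letting go.
- I could not see the blade tip touching the stop, because the handle hides it.
- I took no full picture of the bench at the end. Nothing in the forces suggested touching anything else.

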